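# Release the enclosure from the ratchet clamp

## Task

Lift the red pawl tab on the yellow clamp jig so that the spring-loaded clamp bar slides all the way back, then take the freed grey enclosure out of the jig and lay it, lid up, inside the blue tray. Leave the circuit board in the black tray where it is.

Things in the scene. Friction and masses are not known exactly. Their poses are not given: they have to be found in the camera images.
- enclosure: Grey plastic enclosure, 84 (x) x 58 (y) x 31 mm, 0.11 kg; origin: centre of underside, z up. Starts in the jig on a base plate 84 mm wide, 8 mm thick, its x along the jig, between fixed fence (+x end, top 36 mm above worktop) and sliding jaw (-x end), whose lip overhangs it by 10 mm until the bar is back (jaw top 47 mm above worktop). Long sides are free: take it across 58 mm at mid-length.
- pawl_tab (a point): Red grip tab of the pawl: 24 mm along the jig, 12 mm across (pinch here), 38 mm high. Point: tab centre, 14 mm below its top, 72 mm above worktop; x to the enclosure, z up. Pawl pivots on a level pin 55 mm behind (-x), 36 mm above worktop. Lift 12 mm (the tab swings 10 mm back): nose clears the teeth at 5 mm, stop at 27 mm. Takes 2 N, stays where left. Fixed cheeks beside: 34 mm across, 36 high.
- clamp_bar (a joint): How far the clamp bar with its jaw has slid back from the enclosure, in m: 0 clamped, 0.040 fully back. A spring (4 N) slides it back by itself in about 0.8 s once the pawl is clear; if the pawl drops early it may catch a later tooth. Nothing needs to push it.
- blue_tray: Shallow blue open tray, 150 (x) x 130 (y) x 20 mm high, walls and floor 4 mm thick, fixed to the worktop; origin at the centre of its underside, z up. The enclosure goes in here. An equal black tray with a circuit board in it stands nearby.
- board: Green circuit board, 50 x 68 x 14 mm, lying in the black tray; to be left alone. Origin at the centre of its underside.

How it is judged:
On the way:
1. the pawl is lifted and the clamp bar has slid back at least 35 mm, the enclosure still in the jig (moved less than 30 mm) (value of joint clamp_bar above 0.035 m and distance of enclosure from where it was at the start of the episode below 0.03 m), for 0.2 s.
At the end, for the whole second after the job is handed in: The clamp bar is back (at least 35 mm) and the enclosure lies flat, lid up and at rest inside the blue tray (underside within 5 mm of the tray's floor, within about 6 degrees of level, so wholly inside the walls) (value of joint clamp_bar above 0.035 m and x of enclosure in the frame of blue_tray between -0.045 and 0.045 m and y of enclosure in the frame of blue_tray between -0.045 and 0.045 m and z of enclosure in the frame of blue_tray below 0.009 m and angle between enclosure's own z axis and vertical below 0.1 rad and linear speed of enclosure below 0.02 m/s); the robot touches nothing.
It fails at once if the circuit board in the black tray is moved by more than 20 mm (distance of board from where it was at the start of the episode above 0.02 m).
It also fails if it takes over 51 s, if anything falls off the work surface, if the arm or the gripper's body presses on something with over 40 N, if the wrist force passes 120 N, or if a joint passes its speed limit or range.

## Robot

A 7-joint arm with a two-finger parallel gripper is mounted at the origin on a cart in front of the work surface, level with it; the furniture and walls round the work are solid. World frame = base frame: x ahead of the robot, y to its left, z up, the work surface at z = 0. Lengths are in m, angles in rad, forces in N, time in s.
With the tool pointing down it reaches from about 0.425 to 0.925 m from the base axis. Payload 6.8 kg.
Tool frame: the origin (TCP) lies at the very end of the fingers, on their centre line; the grasp point (between the pads) lies 19 mm behind it (r.tcp_to_grasp is the distance from the TCP to the grasp point, in m); z points along the fingers, y is the line along which they close (so a half turn about z gives the same grasp; the last joint's range is limited). The gripper opens to 85 mm and grips with 20 to 120 N. Pads are 22 mm wide; open, the fingers measure 114 mm over their backs; the gripper's body (76 mm by 85 mm) begins 54 mm behind the grasp point. The pads swing forward as they close: fully open they stand 13 mm farther back than shut.
Start: joints at [-1.332, 0.477, 0.022, 1.555, -0.011, 1.109, -0.083], TCP at [0.229, 0.635, 0.231] pointing down, gripper open.
Joint ranges: [-2.96, 2.96], [-0.34, 2.1], [-1.41, 1.46], [0.24, 2.44], [-1.37, 4.51], [0.17, 1.92], [-2.96, 2.96]. Speed limits (rad/s): [2.39, 2.39, 3.14, 3.14, 3.14, 3.14, 3.14].

## Interface

Orientations are given as a rotation vector (axis times angle).
In Python, from bench import r gives the robot as it stands.
- The arm moves only by the tool step_arm, never from a script. Its argument "moves" is a list of rows, each a list of 7 numbers: the shift along the tool's x, y, z in mm, then the turn, a rotation vector about the tool's x, y, z in rad, then the finger opening in mm, from 0 to 85.4. A call has 1 to 8 rows; each row is the pose to reach, as a shift and turn from the pose commanded when the call began, along the tool's axes at that moment; what a row does not reach only later rows make up. A row lasts 1/10 s, in which the tool goes at most 50 mm and 8.59 degrees, less where a joint would pass 70% of its speed; a pose out of reach is approached as far as the arm can. A call with a gripper value outside its range is refused whole. The fingers move at their own pace and stop on an object; "grip_force" is the grip in N (left out, the last holds). Time passes only in rows, so rows that repeat a pose let the fingers close. It gives the time, the measured TCP pose, the force, the opening and the grip force at its end, in the units of the state.
- r.get_obs(): the state, without advancing time (a new reading comes with each control period).
- r.grab_frame(name): name is "scene" or "top" or "wrist"; returns a dict with "image" (420x560x3 uint8, red, green, blue), "depth" (420x560 float32, m along the optical axis (not along the pixel's ray), 0 where there is no reading), "mtx" (3x3 intrinsics, pixels), "rvec" (rotation vector, rad) and "tvec" (3), from world to camera coordinates, as OpenCV has them. Camera axes: x right, y down, z forward; pixel columns grow to the right and rows downward; lengths in m; the calibration is good to about 2 mm. A picture is of the moment at which its call begins.
- r.hand_in(): hands the job in; it is judged then, once.
The state is a dict: "clock": time; "joints": joint angles; "qvel": joint speeds; "tau": joint torques, N m; "tcp_pos": TCP position; "orientation": TCP orientation; "contact_force": force on the tool from outside, world axes, zero at the start; "moment": the same for the moment, N m; "grip_width": finger opening in m; "gripper_force": force on a finger pad.
Only numpy, scipy, OpenCV 4.12 (cv2) and the standard library are available. Lean on these libraries where they do the work, as an engineer would, in place of code of your own. Each camera call takes 0.05 s, during which the arm holds its last target. There are 200 camera calls.

## Working session

There is one attempt and no reset: what is moved stays moved. The work goes in short steps, Python scripts to look and compute and a tool call to move; the robot and the scene stay as the last step left them, time stands still between calls to the robot, and variables do not carry over. Pictures are saved under pics/ and viewed, at most 10 in all, crops included, and the job is handed in when it is done.

Besides the shell and the picture viewer there is one more tool, called after "Request:" as name(argument=value, ...) on one line, values as JSON. step_arm: Moves the arm, as the interface text tells. Its arguments: {"type":"object","properties":{"moves":{"type":"array","items":{"type":"array","items":{"type":"number"}}},"grip_force":{"type":"number"}},"required":["moves"]}

```bash
mkdir -p pics; cat > h.py <<'E'
import numpy as np, cv2, pickle
from bench import r
from scipy.spatial.transform import Rotation as R
def snap(n,f):
    d=r.grab_frame(n); cv2.imwrite('pics/'+f+'.png',d['image'][:,:,::-1]); pickle.dump(d,open(f+'.pkl','wb')); return d
def pt(d,u,v,z=None):
    M=R.from_rotvec(np.ravel(d['rvec'])).as_matrix(); t=np.ravel(d['tvec'])
    ray=np.linalg.inv(d['mtx'])@[u,v,1]
    c=-M.T@t; w=M.T@ray
    s=(z-c[2])/w[2] if z is not None else np.median(d['depth'][int(v)-1:int(v)+2,int(u)-1:int(u)+2])
    return c+s*w
E
python3 - <<'E'
from h import *
a=snap('top','top1');b=snap('scene','scene1')
o=r.get_obs();print(o['tcp_pos'],o['orientation'],o['clock'],r.tcp_to_grasp)
E
```

```text
[0.22926386 0.63429336 0.23039819] [-5.42007454e-01 -3.09430557e+00  2.67459130e-03] 0.1 0.0187
```

View pics/top1.png

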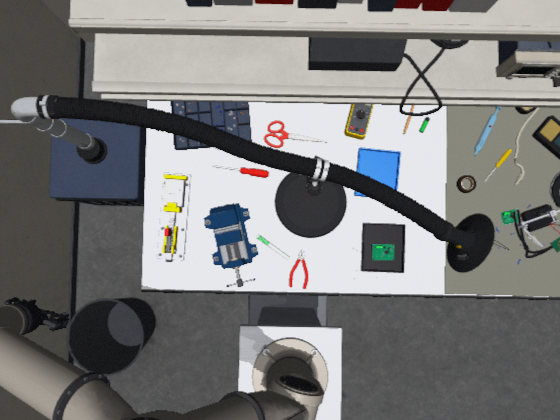

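View pics/scene1.png

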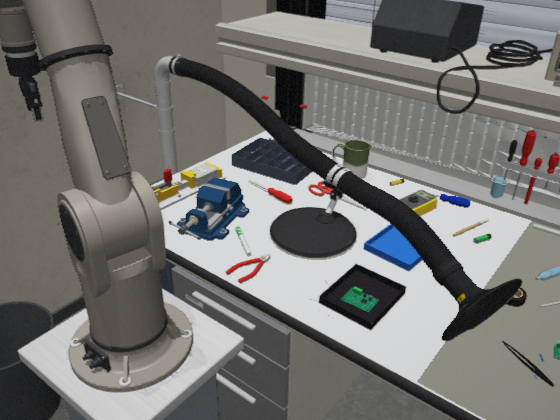

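```bash
python3 - <<'E'
from h import *
d=pickle.load(open('top1.pkl','rb'));im=d['image'][:,:,::-1]
c=im[160:275,140:240]; c=cv2.resize(c,None,fx=5,fy=5,interpolation=cv2.INTER_CUBIC)
e=im[140:280,340:420]; e=cv2.resize(e,None,fx=4,fy=4,interpolation=cv2.INTER_CUBIC)
o=np.zeros((580,800,3),np.uint8);o[:575,:500]=c
o[:560,500:800]=e[:,:300];cv2.imwrite('pics/c1.png',o)
for p in [(168,238),(176,178),(172,205),(168,258),(175,190),(173,225),(90,110),(130,120),(160,128),(200,140),(240,150),(290,162),(320,167),(350,180),(390,200),(430,228),(15,318),(180,240),(400,160),(378,175)]: print(p,pt(d,*p).round(3))
E
```

```text
(168, 238) [0.419 0.377 0.046]
(176, 178) [0.604 0.36  0.035]
(172, 205) [0.52  0.367 0.048]
(168, 258) [0.358 0.379 0.027]
(175, 190) [0.567 0.362 0.037]
(173, 225) [0.459 0.366 0.03 ]
(90, 110) [0.747 0.532 0.279]
(130, 120) [0.727 0.433 0.264]
(160, 128) [0.712 0.359 0.242]
(200, 140) [0.686 0.256 0.22 ]
(240, 150) [0.664 0.149 0.203]
(290, 162) [0.638 0.012 0.178]
(320, 167) [ 0.627 -0.073  0.165]
(350, 180) [ 0.593 -0.159  0.156]
(390, 200) [ 0.538 -0.269  0.167]
(430, 228) [ 0.462 -0.388  0.147]
(15, 318) [0.246 0.6   0.464]
(180, 240) [0.413 0.347 0.011]
(400, 160) [ 0.677 -0.337  0.006]
(378, 175) [ 0.629 -0.268  0.005]
```

View pics/c1.png

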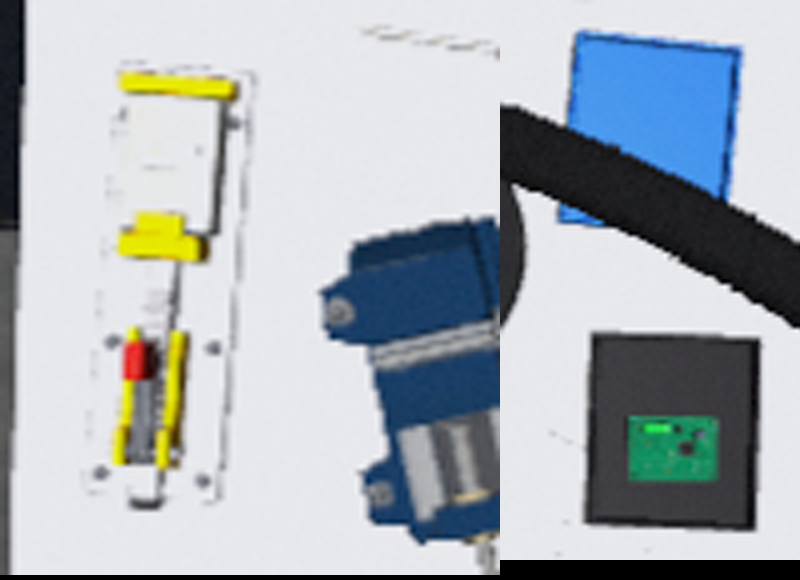

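```bash
python3 - <<'E'
from h import *
d=pickle.load(open('top1.pkl','rb'))
C=lambda x,y:(140+x/5-.4,160+y/5-.4)
E=lambda x,y:(340+(x-500)/4-.4,140+y/4-.4)
for n,p,z in [('tab',(138,360),.086),('tabL',(124,343),.086),('tabR',(152,379),.086),('fenceL',(119,84),.036),('fenceR',(236,90),.036),('jawL',(119,243),.047),('jawR',(206,248),.047),('bp TL',(120,66),.004),('bp BL',(88,497),.004),('bpTR',(255,78),.004),('bpBR',(217,503),.004)]: print(n,pt(d,*C(*p),z).round(4))
for n,p in [('TL',(577,32)),('TR',(741,47)),('BL',(558,221))]: print(n,pt(d,*E(*p),.02).round(4))
for u in range(345,400,9):
    v=np.where((d['image'][150:240,u].max(1)<60))[0]
    D=[pt(d,u,150+k) for k in v]; D=[q for q in D if q[2]>.08]
    if D: D=np.array(D); print('hose',u,D[0].round(3),D[-1].round(3),D[:,2].max().round(3))
o=r.get_obs();print(R.from_rotvec(o['orientation']).as_matrix().round(3))
E
```

```text
tab [0.4384 0.3699 0.086 ]
tabL [0.4483 0.3785 0.086 ]
tabR [0.4274 0.3613 0.086 ]
fenceL [0.6083 0.3987 0.036 ]
fenceR [0.6059 0.3264 0.036 ]
jawL [0.5096 0.393  0.047 ]
jawR [0.5076 0.3399 0.047 ]
bp TL [0.6236 0.4065 0.004 ]
bp BL [0.3527 0.4185 0.004 ]
bpTR [0.6175 0.3212 0.004 ]
bpBR [0.3504 0.3378 0.004 ]
TL [ 0.7115 -0.2047  0.02  ]
TR [ 0.702  -0.3325  0.02  ]
BL [ 0.5634 -0.1916  0.02  ]
hose 345 [ 0.628 -0.145  0.148] [ 0.578 -0.147  0.138] 0.157
hose 354 [ 0.617 -0.17   0.151] [ 0.569 -0.172  0.142] 0.16
hose 363 [ 0.608 -0.196  0.153] [ 0.558 -0.198  0.142] 0.163
hose 372 [ 0.597 -0.22   0.158] [ 0.544 -0.223  0.147] 0.166
hose 381 [ 0.583 -0.245  0.161] [ 0.533 -0.248  0.148] 0.17
hose 390 [ 0.572 -0.27   0.162] [ 0.519 -0.273  0.154] 0.171
hose 399 [ 0.558 -0.295  0.165] [ 0.506 -0.3    0.147] 0.173
[[-0.94   0.34  -0.   ]
 [ 0.34   0.94  -0.002]
 [-0.    -0.002 -1.   ]]
```

Top view shows the red tab at about px (167,232), the jaw at (172,209), the fence at (175,177) and the blue tray centred near (380,172), with the hose crossing its near side. Next I move above the tab.

Request:
step_arm(moves=[[-286, -177, 50, 0, 0, -0.302, 50], [-286, -177, 50, 0, 0, -0.302, 50], [-286, -177, 50, 0, 0, -0.302, 50], [-286, -177, 50, 0, 0, -0.302, 50], [-286, -177, 50, 0, 0, -0.302, 50], [-286, -177, 50, 0, 0, -0.302, 50], [-286, -177, 50, 0, 0, -0.302, 50], [-286, -177, 50, 0, 0, -0.302, 50]])

```text
clock: 0.9
tcp_pos: [0.4424, 0.3639, 0.1802]
orientation: [0.086, 3.14, -0.007]
contact_force: [-1.0, 0.0, 0.3]
grip_width: 0.0502
gripper_force: 0.0
```

```bash
python3 - <<'E'
from h import *
d=snap('wrist','w1');o=r.get_obs();print(o['tcp_pos'].round(4),o['clock'],o['contact_force']);print(R.from_rotvec(o['orientation']).as_matrix().round(3))
E
```

```text
[0.4402 0.3675 0.1806] 0.95 [0.02854827 0.15507887 0.45753783]
[[-0.999  0.051 -0.   ]
 [ 0.051  0.999 -0.002]
 [ 0.    -0.002 -1.   ]]
```

View pics/w1.png

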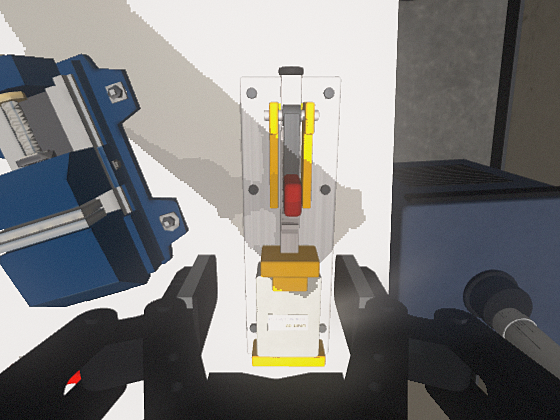

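```bash
python3 - <<'E'
from h import *
d=pickle.load(open('w1.pkl','rb'));i=d['image'].astype(int)
m=(i[...,0]>110)&(i[...,1]<60)&(i[...,2]<60);m[:150]=0;m[260:]=0
ys,xs=np.where(m)
P=np.array([pt(d,x,y) for x,y in zip(xs,ys)])
print(len(P),P.min(0),P.max(0));T=P[P[:,2]>np.percentile(P[:,2],95)-.004];print(T.min(0),T.max(0),T.mean(0))
for n,u,v,z in [('pinend',292,72,.02),('jawL',261,263,.047),('jawR',319,263,.047),('fenceL',252,358,.036),('fenceR',325,358,.036),('bpTL',242,77,.008),('bpTR',339,77,.008),('bpBL',246,355,.008),('bpBR',334,355,.008),('cheekL',274,105,.036),('cheekR',308,105,.036)]: print(n,pt(d,u,v,z).round(4), pt(d,u,v).round(4))
i=d['depth'];
for v in range(235,360,8): print(v,pt(d,290,v).round(4))
E
```

```text
408 [0.42463886 0.36949923 0.08275178] [0.44715256 0.38059474 0.0869181 ]
[0.42463886 0.36949923 0.08275178] [0.44715256 0.38059474 0.0869181 ] [0.43605274 0.37492526 0.08570864]
pinend [0.3493 0.381  0.02  ] [0.3501 0.3805 0.0308]
jawL [0.4994 0.3476 0.047 ] [0.5    0.3475 0.0458]
jawR [0.502  0.3959 0.047 ] [0.5026 0.396  0.0457]
fenceL [0.6013 0.3318 0.036 ] [0.602  0.3317 0.0351]
fenceR [0.6048 0.4005 0.036 ] [0.606  0.4006 0.0346]
bpTL [0.3499 0.3402 0.008 ] [0.3499 0.3401 0.0073]
bpTR [0.3544 0.4199 0.008 ] [0.3543 0.4201 0.0071]
bpBL [0.6197 0.3224 0.008 ] [ 6.263e-01  3.211e-01 -4.000e-04]
bpBR [0.6243 0.4129 0.008 ] [ 6.312e-01  4.141e-01 -5.000e-04]
cheekL [0.3734 0.3655 0.036 ] [0.3734 0.3656 0.0477]
cheekR [0.3749 0.3915 0.036 ] [0.3748 0.3905 0.0481]
235 [0.4831 0.3732 0.0278]
243 [0.4904 0.3728 0.0283]
251 [0.4981 0.3725 0.0277]
259 [0.4994 0.372  0.0418]
267 [0.5041 0.3716 0.0475]
275 [0.5119 0.3713 0.0466]
283 [0.5191 0.3709 0.0472]
291 [0.5309 0.3707 0.0394]
299 [0.5391 0.3703 0.0389]
307 [0.5473 0.37   0.0386]
315 [0.5551 0.3696 0.0391]
323 [0.5629 0.3692 0.0398]
331 [0.5721 0.3689 0.0385]
339 [0.5806 0.3685 0.0384]
347 [0.5891 0.3681 0.0385]
355 [0.5978 0.3677 0.0385]
```

Request:
step_arm(moves=[[5, 7, 50, 0, 0, 0, 50], [5, 7, 100, 0, 0, 0, 50], [5, 7, 127, 0, 0, 0, 50], [5, 7, 127, 0, 0, 0, 50], [5, 7, 127, 0, 0, 0, 5], [5, 7, 127, 0, 0, 0, 5], [5, 7, 127, 0, 0, 0, 5], [5, 7, 127, 0, 0, 0, 5]], grip_force=40)

```text
clock: 1.75
tcp_pos: [0.4344, 0.3762, 0.0562]
orientation: [0.074, 3.14, -0.003]
contact_force: [-1.4, -7.4, 6.4]
grip_width: 0.0113
gripper_force: 42.7
```

Request:
step_arm(moves=[[2, 0, -4, 0, -0.08, 0, 5], [4, 0, -8, 0, -0.16, 0, 5], [6, 0, -13, 0, -0.24, 0, 5], [8, 0, -16, 0, -0.3, 0, 5], [8, 0, -16, 0, -0.3, 0, 5], [8, 0, -16, 0, -0.3, 0, 5], [8, 0, -16, 0, -0.3, 0, 5], [8, 0, -16, 0, -0.3, 0, 5]])

```text
clock: 2.55
tcp_pos: [0.4253, 0.3766, 0.0714]
orientation: [0.068, 2.842, -0.013]
contact_force: [-3.2, -7.0, 1.7]
grip_width: 0.0114
gripper_force: 42.3
```

Request:
step_arm(moves=[[0, 0, 0, 0, 0, 0, 5], [0, 0, 0, 0, 0, 0, 5], [0, 0, 0, 0, 0, 0, 5], [0, 0, 0, 0, 0, 0, 5], [0, 0, 0, 0, 0, 0, 5], [0, 0, 0, 0, 0, 0, 5]])

```text
clock: 3.15
tcp_pos: [0.4253, 0.3766, 0.0714]
orientation: [0.068, 2.842, -0.013]
contact_force: [-3.1, -6.3, 4.4]
grip_width: 0.0114
gripper_force: 42.3
```

```bash
python3 - <<'E'
from h import *
d=snap('wrist','w2');o=r.get_obs();print(o['tcp_pos'].round(4),o['clock'],o['contact_force'],o['grip_width'])
E
```

```text
[0.4253 0.3767 0.0714] 3.2 [-2.98178337 -6.28262995  2.05927815] 0.011155216291760733
```

View pics/w2.png

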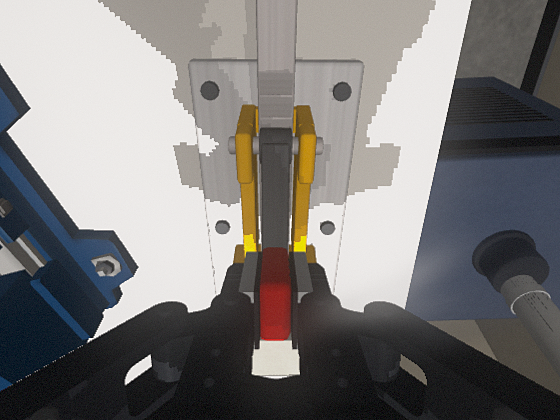

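Picture w2: the bar now sticks out well past the cheeks (278,50), so it has slid back. Next I release the tab and retreat.

Request:
step_arm(moves=[[0, 0, 0, 0, 0, 0, 45], [0, 0, 0, 0, 0, 0, 45], [0, 0, 0, 0, 0, 0, 45], [0, 0, 0, 0, 0, 0, 45], [0, 0, -50, 0, 0, 0, 45], [0, 0, -100, 0, 0.15, 0, 85], [0, 0, -110, 0, 0.3, 0, 85], [0, 0, -110, 0, 0.3, 0, 85]])

```text
clock: 4.0
tcp_pos: [0.3983, 0.3807, 0.1793]
orientation: [0.079, 3.138, 0.011]
contact_force: [0.7, -0.6, 0.1]
grip_width: 0.0843
gripper_force: 0.0
```

```bash
python3 - <<'E'
from h import *
d=snap('wrist','w3');o=r.get_obs();print(o['tcp_pos'].round(4),o['clock'],o['contact_force']);print(R.from_rotvec(o['orientation']).as_matrix().round(3))
i=d['image'].astype(int)
m=(i[...,0]>110)&(i[...,1]<60)&(i[...,2]<60)
ys,xs=np.where(m);print('tab',len(xs),np.median(xs),np.median(ys),pt(d,np.median(xs),np.median(ys)))
for v in range(230,420,8): print(v,pt(d,290,v).round(4),i[v,290])
E
```

```text
[0.3964 0.3797 0.1769] 4.05 [0.08532829 0.16611344 0.00559957]
[[-0.999  0.05   0.003]
 [ 0.05   0.999  0.003]
 [-0.003  0.003 -1.   ]]
tab 702 79.0 408.0 [0.62645017 0.16233668 0.01442257]
230 [0.4315 0.3918 0.0361] [193 147  67]
238 [0.4389 0.3916 0.0356] [195 149  86]
246 [0.4461 0.3913 0.0356] [188 146  90]
254 [0.4536 0.391  0.0354] [149 113  47]
262 [0.46   0.3906 0.0378] [112  85  45]
270 [0.4628 0.3901 0.0473] [206 150  41]
278 [0.4702 0.3898 0.0473] [207 154  45]
286 [0.4992 0.3904 0.0079] [237 235 234]
294 [0.5078 0.3901 0.008 ] [236 234 232]
302 [0.5167 0.3897 0.0078] [246 243 241]
310 [0.5177 0.3891 0.0203] [126 119 111]
318 [0.5176 0.3885 0.0337] [120 118 111]
326 [0.523  0.3881 0.038 ] [228 225 216]
334 [0.5307 0.3877 0.039 ] [226 223 214]
342 [0.5394 0.3874 0.0388] [226 223 212]
350 [0.5485 0.3871 0.0382] [230 227 219]
358 [0.5572 0.3867 0.0383] [230 225 218]
366 [0.5658 0.3864 0.0386] [226 224 212]
374 [0.5746 0.386  0.0389] [229 226 217]
382 [0.388  0.3837 0.2554] [56 56 53]
390 [0.3872 0.3835 0.2586] [52 51 50]
398 [0.387  0.3834 0.2609] [47 46 46]
406 [0.3868 0.3833 0.2632] [43 44 41]
414 [0.3871 0.3833 0.2649] [32 29 32]
```

View pics/w3.png

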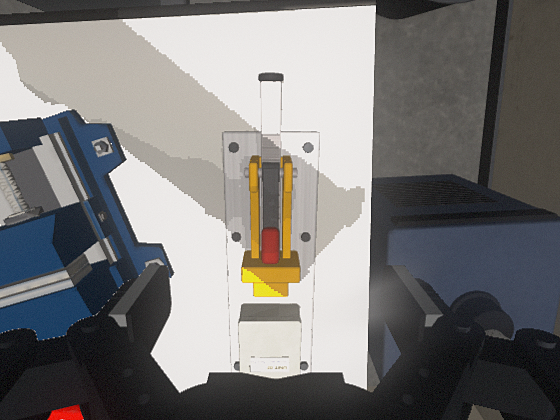

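Request:
step_arm(moves=[[-50, -1, 0, 0, 0, 0, 85], [-100, -2, 0, 0, 0, 0, 85], [-150, -2, 20, 0, 0, 0, 85], [-164, -2, 60, 0, 0, 0, 85], [-164, -2, 90, 0, 0, 0, 85], [-164, -2, 90, 0, 0, 0, 85], [-164, -2, 90, 0, 0, 0, 85]])

```text
clock: 4.75
tcp_pos: [0.5552, 0.3711, 0.0845]
orientation: [-0.068, -3.139, 0.003]
contact_force: [0.0, -0.4, -0.6]
grip_width: 0.0851
gripper_force: 0.0
```

```bash
python3 - <<'E'
from h import *
d=snap('wrist','w4');d=snap('scene','s4');o=r.get_obs();print(o['tcp_pos'].round(4),o['clock'],o['contact_force']);print(R.from_rotvec(o['orientation']).as_matrix().round(3))
E
```

```text
[0.5568 0.3721 0.0871] 4.85 [0.40177173 0.62549801 0.69894555]
[[-0.999  0.043  0.002]
 [ 0.043  0.999  0.001]
 [-0.002  0.001 -1.   ]]
```

View pics/w4.png

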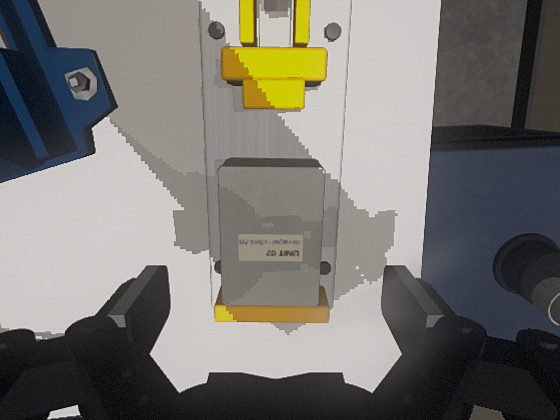

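View pics/s4.png

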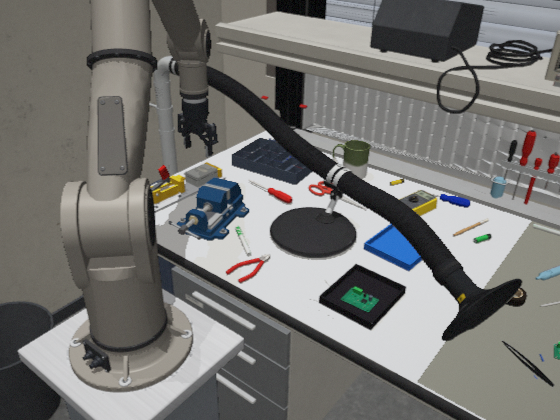

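w4 shows the jaw clear and the enclosure at cols 218–325, centred between the open fingers. Next I descend and grip.

Request:
step_arm(moves=[[-3, -2, 40, 0, 0, 0, 85], [-3, -2, 70, 0, 0, 0, 85], [-3, -2, 74, 0, 0, 0, 85], [-3, -2, 74, 0, 0, 0, 85], [-3, -2, 74, 0, 0, 0, 50], [-3, -2, 74, 0, 0, 0, 50], [-3, -2, 74, 0, 0, 0, 50], [-3, -2, 74, 0, 0, 0, 50]], grip_force=50)

```text
clock: 5.65
tcp_pos: [0.5611, 0.3698, 0.0139]
orientation: [0.07, 3.138, 0.004]
contact_force: [-0.4, -0.5, 7.4]
grip_width: 0.0569
gripper_force: 54.7
```

Request:
step_arm(moves=[[0, 0, -20, 0, 0, 0, 50], [0, 0, -60, 0, 0, 0, 50], [10, 0, -110, 0, 0, 0, 50], [10, 0, -160, 0, 0, 0, 50], [10, 0, -210, 0, 0, 0, 50], [10, 0, -240, 0, 0, 0, 50], [10, 0, -240, 0, 0, 0, 50]])

```text
clock: 6.35
tcp_pos: [0.5524, 0.3707, 0.2588]
orientation: [0.071, 3.132, 0.012]
contact_force: [0.6, -0.0, -0.8]
grip_width: 0.057
gripper_force: 53.8
```

```bash
python3 - <<'E'
from h import *
o=r.get_obs();p=o['tcp_pos'];print(p.round(4),o['clock'],o['contact_force'],o['grip_width'],o['joints'].round(2));M=R.from_rotvec(o['orientation']).as_matrix();print(M.round(3))
print(M.T@(np.array([.652,-.277,.25])-p))
E
```

```text
[0.5524 0.3707 0.2588] 6.35 [ 0.59263118 -0.01399282 -0.84104158] 0.05695153659937269 [-0.83  0.44  0.2   1.57 -0.09  1.13  0.92]
[[-0.999  0.045  0.009]
 [ 0.045  0.999  0.008]
 [-0.009  0.008 -1.   ]]
[-0.12868459 -0.64259606  0.00479543]
```

Request:
step_arm(moves=[[-8, -40, 0, 0, 0, 0, 50], [-16, -80, 0, 0, 0, 0, 50], [-24, -120, 0, 0, 0, 0, 50], [-32, -160, 0, 0, 0, 0, 50], [-40, -200, 0, 0, 0, 0, 50], [-48, -240, 0, 0, 0, 0, 50], [-56, -280, 0, 0, 0, 0, 50], [-64, -320, 0, 0, 0, 0, 50]])

```text
clock: 7.15
tcp_pos: [0.5988, 0.0449, 0.2511]
orientation: [-0.07, -3.14, -0.0]
contact_force: [0.3, 0.2, -1.0]
grip_width: 0.0571
gripper_force: 53.7
```

Request:
step_arm(moves=[[-8, -40, 0, 0, 0, 0, 50], [-16, -80, 0, 0, 0, 0, 50], [-24, -120, 0, 0, 0, 0, 50], [-32, -160, 0, 0, 0, 0, 50], [-40, -200, 0, 0, 0, 0, 50], [-48, -240, 0, 0, 0, 0, 50], [-56, -280, 0, 0, 0, 0, 50], [-64, -320, 0, 0, 0, 0, 50]])

```text
clock: 7.95
tcp_pos: [0.6486, -0.2773, 0.2508]
orientation: [-0.07, -3.14, -0.001]
contact_force: [1.0, 0.1, -0.6]
grip_width: 0.0569
gripper_force: 53.7
```

Request:
step_arm(moves=[[0, 0, 0, 0, 0, 0, 50], [0, 0, 0, 0, 0, 0, 50]])

```text
clock: 8.15
tcp_pos: [0.648, -0.2772, 0.2505]
orientation: [-0.075, -3.139, -0.0]
contact_force: [0.4, 1.3, -1.1]
grip_width: 0.0569
gripper_force: 53.8
```

```bash
python3 - <<'E'
from h import *
d=snap('wrist','w5');s=snap('top','t5');e=snap('scene','s5')
o=np.zeros((600,800,3),np.uint8)
o[:300,:400]=cv2.resize(d['image'],(400,300));o[:300,400:]=cv2.resize(s['image'][100:310,280:560],(400,300));o[300:,:400]=cv2.resize(e['image'],(400,300));o[300:,400:]=cv2.resize(e['image'][130:340,280:560],(400,300))
cv2.imwrite('pics/m5.png',o[:,:,::-1])
o=r.get_obs();p=o['tcp_pos'];print(p.round(4),o['clock'],o['contact_force'],o['grip_width'],o['joints'].round(2));M=R.from_rotvec(o['orientation']).as_matrix();print(M.round(3))
print(M.T@(np.array([.652,-.277,.25])-p))
E
```

```text
[ 0.6492 -0.2738  0.251 ] 8.3 [ 0.46758215  1.09787134 -0.83336485] 0.057100049885881236 [ 0.06  0.53  0.38  1.47 -0.2   1.18  2.  ]
[[-0.999  0.043 -0.   ]
 [ 0.043  0.999  0.001]
 [ 0.     0.001 -1.   ]]
[-0.00294214 -0.00303089  0.00100742]
```

View pics/m5.png

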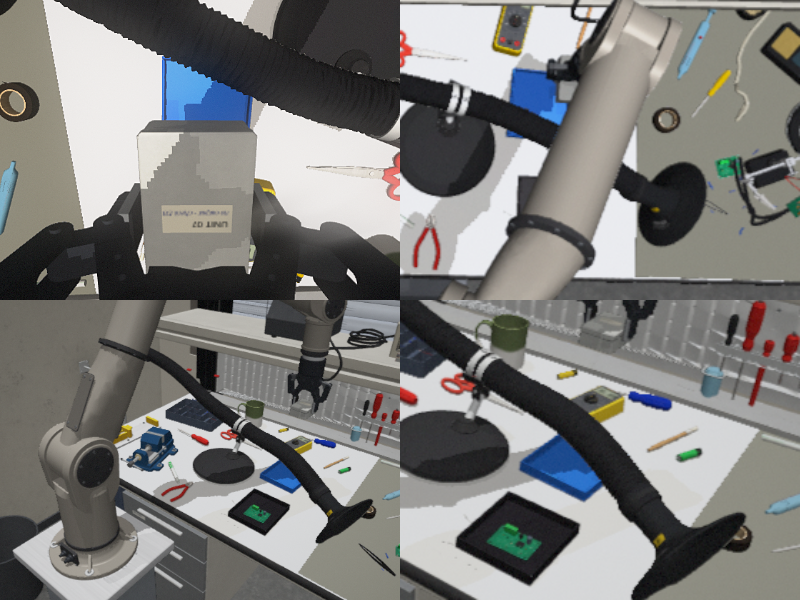

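Composite: the enclosure is held level above the blue tray, with the hose on the robot side of it. Before descending I check how far the wrist camera is from the hose.

```bash
python3 - <<'E'
from h import *
d=pickle.load(open('w5.pkl','rb'));M=R.from_rotvec(np.ravel(d['rvec'])).as_matrix();print('cam',-M.T@np.ravel(d['tvec']))
print(M[2])
for u,v in [(235,80),(345,80),(235,160),(235,150)]: print(pt(d,u,v,.02).round(3),pt(d,u,v).round(3))
for u in range(150,400,25):
    col=d['depth'][:175,u]; D=np.array([pt(d,u,v) for v in range(2,165)]);k=(D[:,2]>.08)&(D[:,2]<.2)
    if k.any(): D=D[k];print(u,D[D[:,0].argmax()].round(3),D[:,2].max().round(3))
E
```

```text
cam [ 0.57804736 -0.27414655  0.39351732]
[ 0.27383819 -0.01415647 -0.96167159]
[ 0.554 -0.313  0.02 ] [ 0.562 -0.3    0.141]
[ 0.559 -0.205  0.02 ] [ 0.566 -0.233  0.169]
[ 0.632 -0.319  0.02 ] [ 0.634 -0.321  0.004]
[ 0.622 -0.318  0.02 ] [ 0.624 -0.32   0.004]
150 [ 0.535 -0.352  0.145] 0.165
175 [ 0.542 -0.337  0.143] 0.168
200 [ 0.552 -0.322  0.144] 0.171
225 [ 0.559 -0.307  0.142] 0.171
250 [ 0.568 -0.29   0.149] 0.172
275 [ 0.575 -0.274  0.143] 0.172
300 [ 0.584 -0.258  0.143] 0.171
325 [ 0.593 -0.241  0.142] 0.17
350 [ 0.6   -0.224  0.141] 0.168
375 [ 0.61  -0.205  0.135] 0.166
```

The wrist camera sits 71 mm towards the hose and would hit it on the way down, so I make a half turn first.

Request:
step_arm(moves=[[0, 0, 0, 0, 0, 0.13, 50], [0, 0, 0, 0, 0, 0.26, 50], [0, 0, 0, 0, 0, 0.4, 50], [0, 0, 0, 0, 0, 0.53, 50], [0, 0, 0, 0, 0, 0.66, 50], [0, 0, 0, 0, 0, 0.8, 50], [0, 0, 0, 0, 0, 0.93, 50], [0, 0, 0, 0, 0, 1.06, 50]])

```text
clock: 9.1
tcp_pos: [0.6494, -0.2738, 0.2514]
orientation: [-1.652, -2.672, -0.002]
contact_force: [0.5, -0.6, -1.2]
grip_width: 0.0569
gripper_force: 53.8
```

Request:
step_arm(moves=[[0, 0, 0, 0, 0, 0.13, 50], [0, 0, 0, 0, 0, 0.26, 50], [0, 0, 0, 0, 0, 0.4, 50], [0, 0, 0, 0, 0, 0.53, 50], [0, 0, 0, 0, 0, 0.66, 50], [0, 0, 0, 0, 0, 0.8, 50], [0, 0, 0, 0, 0, 0.93, 50], [0, 0, 0, 0, 0, 1.06, 50]])

```text
clock: 9.9
tcp_pos: [0.6494, -0.2737, 0.2513]
orientation: [-2.775, -1.47, -0.001]
contact_force: [-0.1, 0.0, -0.4]
grip_width: 0.0569
gripper_force: 53.8
```

Request:
step_arm(moves=[[0, 0, 0, 0, 0, 0.13, 50], [0, 0, 0, 0, 0, 0.26, 50], [0, 0, 0, 0, 0, 0.4, 50], [0, 0, 0, 0, 0, 0.53, 50], [0, 0, 0, 0, 0, 0.66, 50], [0, 0, 0, 0, 0, 0.8, 50], [0, 0, 0, 0, 0, 0.93, 50], [0, 0, 0, 0, 0, 1.06, 50]])

```text
clock: 10.7
tcp_pos: [0.6495, -0.2737, 0.2511]
orientation: [-3.137, 0.135, -0.0]
contact_force: [-0.0, 0.1, -1.0]
grip_width: 0.0575
gripper_force: 53.8
```

```bash
python3 - <<'E'
from h import *
d=snap('wrist','w6')
o=r.get_obs();p=o['tcp_pos'];print(p.round(4),o['clock'],o['contact_force'],o['grip_width'],o['joints'].round(2));M=R.from_rotvec(o['orientation']).as_matrix();print(M.round(3))
print(M.T@(np.array([.651,-.277,.012])-p))
E
```

```text
[ 0.6496 -0.2735  0.2508] 10.75 [ 0.25631432  0.79342269 -2.10620773] 0.05653233899415379 [-0.33  0.78  1.14  1.5  -0.72  1.33 -0.79]
[[ 0.996 -0.092 -0.   ]
 [-0.092 -0.996  0.002]
 [-0.    -0.002 -1.   ]]
[0.00179158 0.00372513 0.23880423]
```

View pics/w6.png

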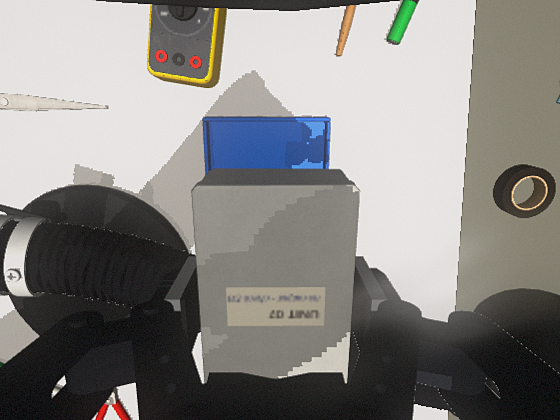

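w6 shows the tray's far edge at (205–330, 117), lined up with the held enclosure and with open space on that side. The elbow swung during the turn, so I check forearm clearance over the hose numerically from depth.

```bash
python3 - <<'E'
from h import *
d=pickle.load(open('w6.pkl','rb'))
for u,v in [(205,117),(330,117)]: print('tray far',pt(d,u,v,.02).round(4))
def cloud(n,st=3):
    d=r.grab_frame(n);M=R.from_rotvec(np.ravel(d['rvec'])).as_matrix();t=np.ravel(d['tvec'])
    v,u=np.mgrid[0:420:st,0:560:st];z=d['depth'][::st,::st]
    P=np.linalg.inv(d['mtx'])@np.vstack([(u*z).ravel(),(v*z).ravel(),z.ravel()])
    return (M.T@(P-t[:,None])).T[z.ravel()>0]
P=np.vstack([cloud('top'),cloud('scene')])
P=P[(P[:,2]>.1)&(P[:,0]>-.1)&(P[:,0]<.8)&(abs(P[:,1])<.5)]
for x in np.arange(0,.8,.08):
    for y in np.arange(-.48,.32,.08):
        k=(P[:,0]>=x)&(P[:,0]<x+.08)&(P[:,1]>=y)&(P[:,1]<y+.08)
        if k.sum()>2: 
            z=np.sort(P[k,2]); print(round(x,2),round(y,2),'z',z[0].round(2),np.median(z).round(2),z[-1].round(2), 'gap',(lambda g:(z[g].round(2),z[g+1].round(2)))(np.diff(z).argmax()))
E
```

```text
tray far [ 0.7116 -0.2083  0.02  ]
tray far [ 0.7007 -0.3337  0.02  ]
0.0 -0.08 z 0.1 0.35 0.45 gap (np.float64(0.12), np.float64(0.13))
0.0 0.0 z 0.23 0.4 0.46 gap (np.float64(0.26), np.float64(0.29))
0.08 -0.08 z 0.25 0.44 0.52 gap (np.float64(0.25), np.float64(0.28))
0.08 0.0 z 0.42 0.49 0.52 gap (np.float64(0.42), np.float64(0.43))
0.16 -0.08 z 0.41 0.5 0.54 gap (np.float64(0.41), np.float64(0.42))
0.16 0.0 z 0.45 0.55 0.6 gap (np.float64(0.45), np.float64(0.49))
0.16 0.08 z 0.47 0.56 0.6 gap (np.float64(0.51), np.float64(0.53))
0.24 -0.08 z 0.51 0.53 0.53 gap (np.float64(0.51), np.float64(0.53))
0.24 0.0 z 0.5 0.6 0.7 gap (np.float64(0.51), np.float64(0.52))
0.24 0.08 z 0.59 0.66 0.72 gap (np.float64(0.65), np.float64(0.66))
0.32 -0.08 z 0.66 0.68 0.69 gap (np.float64(0.66), np.float64(0.67))
0.32 0.0 z 0.64 0.7 0.74 gap (np.float64(0.65), np.float64(0.65))
0.32 0.08 z 0.63 0.72 0.75 gap (np.float64(0.63), np.float64(0.63))
0.32 0.16 z 0.66 0.67 0.68 gap (np.float64(0.66), np.float64(0.67))
0.4 -0.48 z 0.1 0.13 0.15 gap (np.float64(0.1), np.float64(0.11))
0.4 -0.4 z 0.11 0.14 0.
[... 1792 characters left out ...]
21), np.float64(0.21))
0.72 -0.48 z 0.33 0.4 0.52 gap (np.float64(0.42), np.float64(0.43))
0.72 -0.4 z 0.33 0.39 0.42 gap (np.float64(0.38), np.float64(0.38))
0.72 -0.32 z 0.33 0.41 0.43 gap (np.float64(0.37), np.float64(0.37))
0.72 -0.24 z 0.33 0.41 0.42 gap (np.float64(0.38), np.float64(0.38))
0.72 -0.16 z 0.33 0.4 0.42 gap (np.float64(0.38), np.float64(0.38))
0.72 -0.08 z 0.33 0.4 0.42 gap (np.float64(0.37), np.float64(0.37))
0.72 0.0 z 0.33 0.4 0.42 gap (np.float64(0.37), np.float64(0.37))
0.72 0.08 z 0.33 0.4 0.42 gap (np.float64(0.37), np.float64(0.37))
0.72 0.16 z 0.21 0.41 0.42 gap (np.float64(0.22), np.float64(0.33))
0.72 0.24 z 0.21 0.4 0.42 gap (np.float64(0.25), np.float64(0.34))
```

Forearm clearance is ample, so I descend in stages.

Request:
step_arm(moves=[[2, 4, 40, 0, 0, 0, 50], [2, 4, 80, 0, 0, 0, 50], [2, 4, 110, 0, 0, 0, 50], [2, 4, 130, 0, 0, 0, 50], [2, 4, 150, 0, 0, 0, 50], [2, 4, 150, 0, 0, 0, 50]])

```text
clock: 11.45
tcp_pos: [0.6498, -0.2788, 0.0989]
orientation: [-3.137, 0.128, 0.005]
contact_force: [-1.2, 0.5, -2.1]
grip_width: 0.0573
gripper_force: 53.8
```

```bash
python3 - <<'E'
from h import *
o=r.get_obs();p=o['tcp_pos'];print(p.round(4),o['clock'],o['contact_force'],o['joints'].round(2));M=R.from_rotvec(o['orientation']).as_matrix();print(M.round(3))
print(M.T@(np.array([.652,-.277,.013])-p))
E
```

```text
[ 0.6498 -0.2788  0.0989] 11.45 [-1.24972021  0.51503677 -2.09782472] [-0.28  0.92  1.01  1.62 -0.85  1.11 -0.69]
[[ 0.997 -0.082 -0.003]
 [-0.082 -0.997  0.002]
 [-0.003 -0.002 -1.   ]]
[ 0.00231575 -0.00185902  0.0859307 ]
```

Request:
step_arm(moves=[[2, -2, 20, 0, 0, 0, 50], [2, -2, 40, 0, 0, 0, 50], [2, -2, 55, 0, 0, 0, 50], [2, -2, 65, 0, 0, 0, 50], [2, -2, 65, 0, 0, 0, 50]])

```text
clock: 11.95
tcp_pos: [0.6518, -0.2777, 0.0344]
orientation: [-3.138, 0.131, 0.004]
contact_force: [0.2, 0.1, -0.1]
grip_width: 0.057
gripper_force: 53.8
```

Request:
step_arm(moves=[[0, 0, 8, 0, 0, 0, 50], [0, 0, 15, 0, 0, 0, 50], [0, 0, 20, 0, 0, 0, 50], [0, 0, 20, 0, 0, 0, 50]])

```text
clock: 12.35
tcp_pos: [0.6524, -0.2779, 0.0156]
orientation: [-3.138, 0.131, 0.001]
contact_force: [-0.2, -0.3, -1.3]
grip_width: 0.0567
gripper_force: 53.8
```

Request:
step_arm(moves=[[0, -4, 0, 0, 0, 0, 50], [0, -8, 0, 0, 0, 0, 50], [0, -8, 3, 0, 0, 0, 50], [0, -8, 4, 0, 0, 0, 50], [0, -8, 4, 0, 0, 0, 50]])

```text
clock: 12.85
tcp_pos: [0.6533, -0.2702, 0.0122]
orientation: [-3.139, 0.131, 0.0]
contact_force: [-0.3, 0.3, -0.4]
grip_width: 0.0568
gripper_force: 53.8
```

Request:
step_arm(moves=[[0, 0, 0, 0, 0, 0, 64], [0, 0, 0, 0, 0, 0, 64], [0, 0, 0, 0, 0, 0, 64], [0, 0, 0, 0, 0, 0, 64]])

```text
clock: 13.25
tcp_pos: [0.6535, -0.2704, 0.0125]
orientation: [3.139, -0.131, 0.0]
contact_force: [-0.2, 0.4, 0.4]
grip_width: 0.0638
gripper_force: 0.0
```

Request:
step_arm(moves=[[0, 0, -15, 0, 0, 0, 64], [0, 0, -40, 0, 0, 0, 64], [0, 0, -80, 0, 0, 0, 64], [0, 0, -120, 0, 0, 0, 64], [0, 0, -160, 0, 0, 0, 64], [0, 0, -190, 0, 0, 0, 64], [0, 0, -190, 0, 0, 0, 64]])

```text
clock: 13.95
tcp_pos: [0.6549, -0.2726, 0.209]
orientation: [3.135, -0.132, 0.012]
contact_force: [-0.5, -1.0, -0.0]
grip_width: 0.0642
gripper_force: 0.0
```

```bash
python3 - <<'E'
from h import *
d=snap('wrist','w7');o=r.get_obs();print(o['tcp_pos'].round(3),o['contact_force'].round(1),o['clock'])
v,u=np.mgrid[60:420:3,120:440:3]
P=np.array([pt(d,a,b) for a,b in zip(u.ravel(),v.ravel())])
k=(P[:,0]>.56)&(P[:,0]<.72)&(P[:,1]>-.33)&(P[:,1]<-.2)&(P[:,2]<.06)
Q=P[k];T=Q[Q[:,2]>.028];print(len(T),T.min(0).round(3),T.max(0).round(3))
A=np.c_[T[:,:2],np.ones(len(T))];T=T[T[:,2]>.031];A=np.c_[T[:,:2],np.ones(len(T))];print(np.linalg.lstsq(A,T[:,2],rcond=None)[0],np.median(T[:,2]))
print(cv2.minAreaRect(T[:,:2].astype(np.float32)*1000))
for n in('top',):
    d=snap(n,'t7')
    for x in(172,171):
        for y in range(204,232,2): print(x,y,pt(d,x,y).round(3),d['image'][y,x])
E
```

```text
[ 0.654 -0.272  0.206] [-0.3  0.4 -0.8] 14.0
655 [ 0.612 -0.302  0.03 ] [ 0.699 -0.241  0.036]
[-0.00474781  0.00061563  0.03817732] 0.03491055340263857
((655.5869750976562, -270.9957275390625), (55.75860595703125, 83.642333984375), 86.20625305175781)
172 204 [0.526 0.377 0.006] [233 234 237]
172 206 [0.519 0.376 0.007] [232 233 237]
172 208 [0.513 0.376 0.009] [233 234 238]
172 210 [0.506 0.375 0.01 ] [232 233 237]
172 212 [0.5   0.376 0.006] [233 234 238]
172 214 [0.494 0.376 0.007] [233 234 238]
172 216 [0.486 0.367 0.044] [224 224  43]
172 218 [0.48  0.366 0.048] [232 233   0]
172 220 [0.474 0.366 0.048] [232 233   0]
172 222 [0.468 0.366 0.046] [232 234   0]
172 224 [0.462 0.366 0.043] [233 217  69]
172 226 [0.456 0.37  0.026] [232 233 238]
172 228 [0.45  0.369 0.028] [232 234 238]
172 230 [0.444 0.37  0.026] [215 217 220]
171 204 [0.525 0.38  0.007] [232 234 237]
171 206 [0.519 0.379 0.009] [232 234 237]
171 208 [0.513 0.379 0.008] [231 233 237]
171 210 [0.506 0.378 0.01 ] [232 234 238]
171 212 [0.5   0.379 0.007] [232 233 237]
171 214 [0.494 0.379 0.008] [233 234 238]
171 216 [0.486 0.369 0.048] [227 225  49]
171 218 [0.48  0.369 0.048] [233 234   0]
171 220 [0.474 0.369 0.048] [232 234   0]
171 222 [0.468 0.369 0.047] [233 234   0]
171 224 [0.462 0.369 0.044] [229 206  67]
171 226 [0.456 0.372 0.031] [232 233 237]
171 228 [0.45  0.372 0.029] [233 234 238]
171 230 [0.444 0.373 0.026] [179 178 184]
```

```bash
python3 -c "
from bench import r
print(r.hand_in())"
```

```text
the job is handed in; nothing more can be done
None
```

The job is handed in: the clamp bar is back about 38–40 mm, and the enclosure lies flat, lid up, in the blue tray, about 23 mm off centre in x and 9 mm in y. The arm never went near the circuit board. The robot finished clear of everything at about 14 s; the hand-in returned no verdict.

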